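# Close a packing jig on a food pack with its thumbwheel

## Robot

A 6-joint arm with a two-finger parallel gripper is mounted at the origin on the work surface. World frame = base frame: x ahead of the robot, y to its left, z up, the work surface at z = 0. Lengths are in m, angles in rad, forces in N, time in s.
With the tool pointing down it reaches from about 0.35 to 0.975 m from the base axis. Payload 4.9 kg.
Tool frame: the origin (TCP) lies midway between the tips of the shut fingers; the grasp point (between the pads) lies 19 mm behind it; z points along the fingers, x is the direction in which the jaws open and shut, and the axes are right-handed (so a half turn about z gives the same grasp; the last joint's range is limited). The gripper opens to 85 mm and grips with 20 to 120 N. Pads are 22 mm wide; open, the fingers measure 114 mm over their backs; the gripper's body (76 mm by 85 mm) begins 54 mm behind the grasp point. The pads swing forward as they close: fully open they stand 13 mm farther back than shut.
Start: joints at [-1.395, 0.053, 1.613, -0, 1.476, -0.119], TCP at [0.182, -0.598, 0.231] pointing down, gripper open.
Joint ranges: [-3.01, 3.01], [-1.01, 2.22], [0.06, 2.58], [-1.02, 4.17], [0.09, 2.62], [-3.14, 3.14]. Speed limits (rad/s): [2.57, 2.57, 3.14, 3.14, 3.14, 3.14].

## Interface

Orientations are given as a rotation vector (axis times angle).
In Python, from station import ctrl gives the robot as it stands.
- The arm moves only by the tool step_arm, never from a script. Its argument "increments" is text: rows parted by semicolons, each of 6 numbers parted by spaces: the shift along the tool's x, y, z as a fraction of full scale, then the turn, a rotation vector about the tool's x, y, z as a fraction of full scale. In form: x y z rx ry rz; .... A call has 1 to 12 rows; each row shifts and turns the commanded pose from where the row before left it, along the tool's axes as they then stand; what a row does not reach is not made up. Full scale, the value 1, is 0.025 m for a shift and 0.1 rad for a turn. A row lasts 1/12 s, in which the tool goes at most 41.7 mm and 7.16 degrees, less where a joint would pass 70% of its speed; a pose out of reach is approached as far as the arm can. A call with a number of a shift or a turn outside -1 to 1 is refused whole. A call with a gripper value outside its range is refused whole. "fingers" is the opening, from -1 (shut) to 1 (fully open), so that 0 is half open, set as the call begins (left out, the last holds). The fingers move at their own pace and stop on an object; "newtons" is the grip in N (left out, the last holds). Time passes only in rows, so rows that do not move let the fingers close. It gives the time, the measured TCP pose, the force and the opening at its end, in the units of the state.
- ctrl.get_obs(): the state, without advancing time (a new reading comes with each control period).
- ctrl.get_image(name): name is "scene" or "top" or "wrist"; returns a dict with "pixels" (384x512x3 uint8, red, green, blue), "intrinsics" (3x3 intrinsics, pixels), "eye" and "orientation" of the camera in the world. Camera axes: x right, y down, z forward; pixel columns grow to the right and rows downward; lengths in m; the calibration is good to about 2 mm. A picture is of the moment at which its call begins. There is no depth.
- ctrl.finish_job(): hands the job in, once; it reports no verdict.
The state is a dict: "t": time; "q": joint angles; "dq": joint speeds; "effort": joint torques, N m; "tool_pos": TCP position; "tool_rot": TCP orientation; "contact_force": force on the tool from outside, world axes, zero at the start; "wrist_torque": the same for the moment, N m; "opening": finger opening in m.
Only numpy, scipy, OpenCV 4.12 (cv2) and the standard library are available. Lean on these libraries where they do the work, as an engineer would, in place of code of your own. Each camera call takes 0.05 s, during which the arm holds its last target.

## Task

Slide the closed clear food pack along the plate of the packing jig until it sits fully home and flat against the end stop. Then, with a fingertip on the ribbed thumbwheel that peeps out of the grey housing, roll its top towards the pack, stroke after stroke, until the sliding guide has closed and holds the pack snug against the fixed guide. Work gently: feel for the wheel and press and squeeze lightly, move the sliding guide only by its wheel, keep the pack flat, leave the other things alone, and let go at the end.

Things in the scene. Friction and masses are not known exactly. Their poses are not given: they have to be found in the camera images.
- jig: Fixed packing jig on an aluminium plate 290 x 270 x 6 mm. Frame: origin at table height, z up, x along the channel to the end stop, y from the wheel side to the fixed guide. In mm: the plate spans x -160 to 130, y -155 to 115, top z = 6. Grey wheel housing: x -95 to -5, y -155 to -75, flat top (deck) z = 60.
- stop_face (a point): Foot of the white end stop's face, at jig (110, 0, 6) mm; axes as the jig's. The face spans jig y -100 to 100 and its top is 42 mm over the table.
- fixed_face (a point): Foot of the white fixed guide's inner face, at jig (30, 85, 6) mm; axes as the jig's. The face spans jig x -120 to 110 and its top is 36 mm over the table.
- wheel_slot (a point): Middle of the 20 x 43 mm slot in the housing's deck, at jig (-50, -115, 60) mm; axes as the jig's. The black ribbed thumbwheel (radius 20, 16 mm wide, axle along jig x) is centred under it; its crown stands 4 to 14 mm above the deck: the seat is worn, the exact height is unknown, feel for it. The wheel is sprung: pressed by a fingertip it gives about 1 mm per 4 N.
- thumbwheel (a joint): Angle of the wheel (rad), starts 0 to 1.33, grows as its top rolls to the jig's +y; that moves the sliding guide to +y, 12 mm per rad (0.6 mm per mm of rim travel). Turning takes about 1 to 2 N at the rim; it stays where left. Once the pack is clamped, at about 3.3 rad, it stalls and the fingertip slips. A press of 6 to 10 N turns it.
- guide: White sliding guide, 120 mm along jig x (about -10 to 110), 12 mm thick, its top 36 to 46 mm over the table, facing the fixed guide. Origin below the middle of its inner face, near plate level; axes as the jig's. Fully open, its face is at jig y = -55 mm; it starts 0 to 16 mm from there; with the pack snug it is at about y = -15 mm. Geared to the wheel, dips 1 mm or so with it; not to be touched.
- pack: Closed clear food pack with reddish slabs inside, 120 (x) x 100 (y) mm over its flange (20 to 26 mm above its underside; tub and lid 2 mm smaller all round), 38 mm tall, 0.18 to 0.35 kg. Origin: centre of underside. It starts on the plate between the guides, within 0.04 rad of parallel, 70 to 100 mm short of home. Home: centre at jig x = 50 mm; snug: jig y = 35 mm.
- stack: Bystander: two closed food packs, one on the other, 150 x 110 x 76 mm, origin centre of underside.
- tape: Bystander: paper tape roll lying flat, 90 mm across, 24 mm tall, origin centre of underside.
- sprayjar: Bystander: white jar, 56 mm across, 120 mm tall, origin centre of underside.
Not all that is in view belongs to the job. What is shaped like the pack but purple is not meant.

How it is judged:
By the outcome, as a careful person would: the job done as asked, in the order asked, and still so for the second after the job is handed in, with the robot touching nothing.
It also fails if it takes over 67 s, if anything falls off the work surface, if the arm or the gripper's body presses on something with over 40 N, if the wrist force passes 120 N, or if a joint passes its speed limit or range.

## Working session

There is one attempt and no reset: what is moved stays moved. The work goes in short steps, Python scripts to look and compute and a tool call to move; the robot and the scene stay as the last step left them, time stands still between calls to the robot, and variables do not carry over. Pictures are saved under pics/ and viewed, and the job is handed in when it is done.

Besides the shell and the picture viewer there is one more tool, called after "Emit:" in YAML: its name, and indented under it one key for each argument. step_arm: Moves the arm, as the interface text tells. Shift numbers are shares of 0.025 m and turn numbers shares of 0.1 rad, none past 1 either way. Its arguments: {"type":"object","properties":{"increments":{"type":"string"},"fingers":{"type":"number"},"newtons":{"type":"number"}},"required":["increments"]}

```bash
mkdir -p pics; ls; python3 - <<'E'
from station import ctrl
import cv2,numpy as np
for n in ["scene","top","wrist"]:
    d=ctrl.get_image(n); cv2.imwrite(f"pics/{n}0.png",d["pixels"][:,:,::-1])
    np.savez(f"pics/{n}0.npz",**{k:np.array(v) for k,v in d.items()})
    print(n,np.round(d["intrinsics"],1).tolist(),np.round(d["eye"],4),np.round(d["orientation"],4).tolist())
o=ctrl.get_obs()
for k,v in o.items(): print(k,np.round(v,4))
E
```

```text
pics
scene [[410.6, 0.0, 255.8], [0.0, 410.6, 192.6], [0.0, 0.0, 1.0]] [ 1.2307 -0.4761  0.8082] [-2.0386, -1.0353, 0.4728]
top [[435.7, 0.0, 257.3], [0.0, 435.7, 192.0], [0.0, 0.0, 1.0]] [0.3284 0.0672 1.3079] [-2.1684, 2.1382, -0.1563]
wrist [[275.7, 0.0, 256.3], [0.0, 275.7, 190.8], [0.0, 0.0, 1.0]] [ 0.2543 -0.5764  0.373 ] [2.3193, -1.7204, -0.265]
t 0.15
q [-1.395   0.0532  1.614   0.      1.476  -0.119 ]
dq [-0.0007 -0.0021 -0.0052  0.0004 -0.0008  0.0005]
effort [ 2.00000e-04 -3.94242e+01 -3.70721e+01 -2.00000e-04  4.70000e-03
  0.00000e+00]
tool_pos [ 0.1815 -0.5976  0.2303]
tool_rot [-2.5227e+00  1.8705e+00  1.8000e-03]
contact_force [ 0.0267 -0.091   0.3261]
wrist_torque [0.006  0.0144 0.03  ]
opening 0.0851
```

View pics/scene0.png

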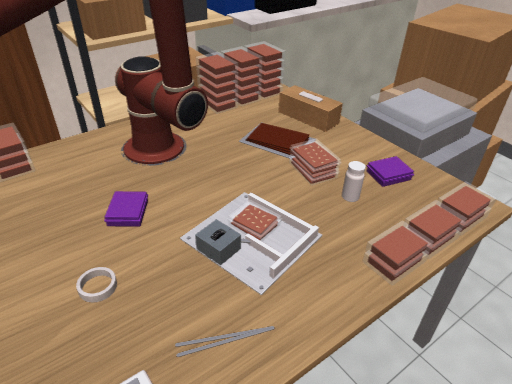

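View pics/top0.png

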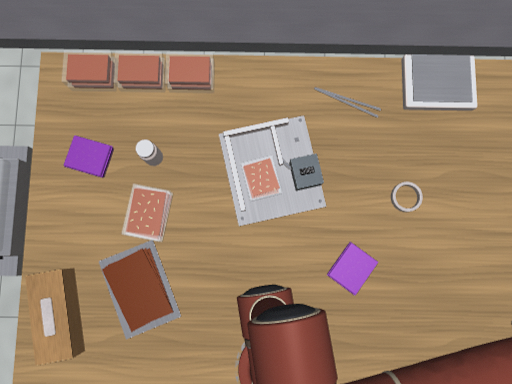

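View pics/wrist0.png

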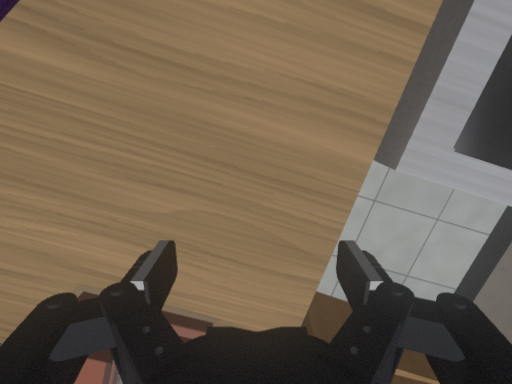

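The scene picture shows the jig centred near (252,237), with its clear pack at (255,221). In the top view the jig is near (272,170), the pack at (262,178) and the housing at (306,172).

Things that could be taken for the pack, in top view pixels:
- (262,178): reddish pack on the plate. This is the one to move.
- (148,212): stack.
- (90,70), (140,70), (190,70): other packs.
- (88,156), (352,268): purple decoys.
- (140,288): tray.

```bash
cat > h.py <<'E'
import numpy as np,cv2
from scipy.spatial.transform import Rotation as R
def cam(f):
    d=np.load(f); return d["pixels"],d["intrinsics"],d["eye"],R.from_rotvec(d["orientation"]).as_matrix()
def ray(uv,z,c):
    _,K,e,M=c; uv=np.atleast_2d(uv).astype(float)
    v=(M@np.linalg.inv(K)@np.c_[uv,np.ones(len(uv))].T).T
    return e+v*((z-e[2])/v[:,2])[:,None]
def proj(P,c):
    _,K,e,M=c; p=(K@M.T@(np.atleast_2d(P)-e).T).T; return p[:,:2]/p[:,2:]
def shot(n,name):
    from station import ctrl
    d=ctrl.get_image(n); cv2.imwrite(f"pics/{name}.png",d["pixels"][:,:,::-1])
    np.savez(f"pics/{name}.npz",**{k:np.array(v) for k,v in d.items()})
E
python3 - <<'E'
from h import *
im=cv2.imread("pics/top0.png")[105:235,205:340]; cv2.imwrite("pics/t0c.png",cv2.resize(im,None,fx=4.5,fy=4.5,interpolation=cv2.INTER_CUBIC))
im=cv2.imread("pics/scene0.png")[185:290,175:330]; cv2.imwrite("pics/s0c.png",cv2.resize(im,None,fx=5,fy=5,interpolation=cv2.INTER_CUBIC))
E
```

```text
(no output)
```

View pics/t0c.png

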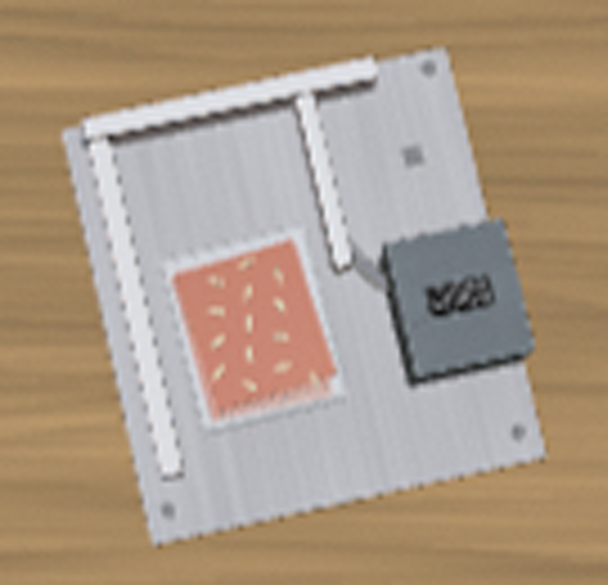

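View pics/s0c.png

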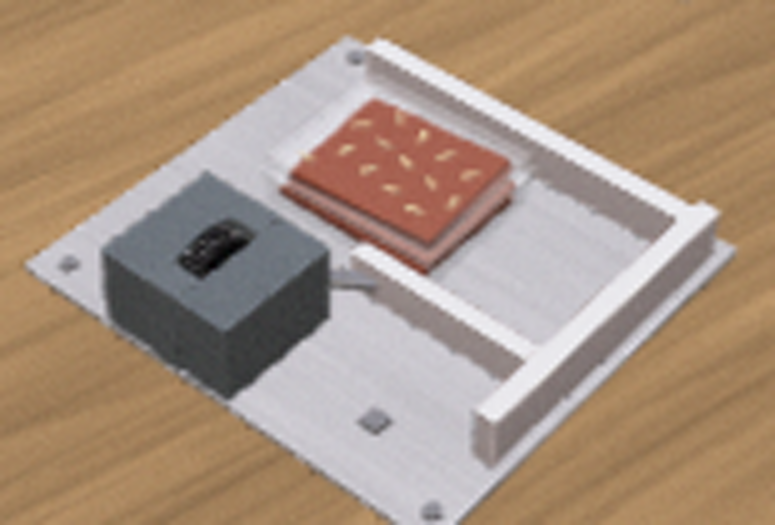

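The crop confirms it: the pack on the plate is at crop (255,328) between the white guides, with the housing at (460,300). The plate corners are at crop (67,130), (445,48), (545,460) and (155,545).

```bash
cat >> h.py <<'E'
def fit2(J,W):
    J=np.array(J,float);W=np.array(W,float);a=J.mean(0);b=W.mean(0)
    A=J-a;B=W-b; th=np.arctan2((A[:,0]*B[:,1]-A[:,1]*B[:,0]).sum(),(A*B).sum())
    c,s=np.cos(th),np.sin(th);M=np.array([[c,-s],[s,c]]);t=b-M@a
    return th,t,(J@M.T+t-W)
E
python3 - <<'E'
from h import *
J=np.array([[130,115],[130,-155],[-160,-155],[-160,115]])/1000
for nm,px in [("top0",np.array([[67,130],[445,48],[545,460],[155,545]])/4.5+[205,105]-0.4),("scene0",np.array([[735,250],None,[25,265],[347,37]][0:1]+[[735,250]]*0 or 0) if 0 else None)]:
    if px is None: continue
    c=cam(f"pics/{nm}.npz"); W=ray(px,0.006,c)[:,:2]; th,t,r=fit2(J,W); print(nm,th,t,np.round(r*1000,1).tolist())
    # pack: lid corners
    M=np.array([[np.cos(th),-np.sin(th)],[np.sin(th),np.cos(th)]])
    p=np.array([[165,268],[298,228],[347,392],[210,430]])/4.5+[205,105]-.4
    print(np.round((ray(p,.032,c)[:,:2]-t)@M*1000,1))
    p=np.array([[300,97],[338,270],[352,262],[316,93]])/4.5+[205,105]-.4
    print("guide",np.round((ray(p,.04,c)[:,:2]-t)@M*1000,1))
    p=np.array([[383,243],[503,220],[535,355],[412,383]])/4.5+[205,105]-.4
    print("hous",np.round((ray(p,.06,c)[:,:2]-t)@M*1000,1))
c=cam("pics/scene0.npz");px=np.array([[735,250],[25,265],[347,37]])/5+[175,185]-.4
W=ray(px,0.006,c)[:,:2]; th,t,r=fit2(J[[0,2,3]] if 0 else np.array([[.13,.115],[-.16,-.155],[-.16,.115]]),W);print(th,t,np.round(r*1000,1).tolist())
c2=cam("pics/wrist0.npz"); from station import ctrl
o=ctrl.get_obs(); RT=R.from_rotvec(o["tool_rot"]).as_matrix()
print("tool axes\n",RT.round(3)); print("cam in tool",RT.T@(c2[2]-o["tool_pos"]), "\n",(RT.T@c2[3]).round(3))
E
```

```text
top0 0.23061348468688966 [0.58841135 0.03828575] [[-0.1, 2.4], [-0.5, -2.1], [1.0, -1.9], [-0.4, 1.6]]
[[ 16.1  67.9]
 [ 23.7 -24.2]
 [-90.6 -31.5]
 [-95.9  61.9]]
guide [[108.8 -44.4]
 [-11.2 -43. ]
 [ -7.9 -53.2]
 [109.2 -55.4]]
hous [[  -3.8  -73.5]
 [  -5.6 -153.4]
 [ -96.6 -152.8]
 [ -97.3  -71. ]]
0.2316613066269318 [0.59055657 0.03733133] [[0.9, 1.0], [-0.5, -1.4], [-0.4, 0.4]]
tool axes
 [[ 0.291 -0.957 -0.   ]
 [-0.957 -0.291  0.002]
 [-0.002 -0.    -1.   ]]
cam in tool [ 0.0006625  -0.07579602 -0.14260434] 
 [[ 1.    -0.001 -0.001]
 [ 0.001  0.954  0.298]
 [ 0.    -0.298  0.954]]
```

Emit:
step_arm:
  increments: "-0.3 -0.25 0 0 0 0.65;-0.7 -0.5 0 0 0 0;-0.95 -0.72 0 0 0 0;-0.95 -0.72 0 0 0 0;-0.95 -0.72 0 0 0 0;-0.95 -0.72 0 0 0 0;-0.95 -0.72 0 0 0 0;-0.95 -0.72 0 0 0 0;-0.95 -0.72 0 0 0 0;-0.95 -0.72 0 0 0 0;-0.95 -0.72 0 0 0 0;-0.95 -0.72 0 0 0 0"
  fingers: 0.2

```text
t: 1.15
tool_pos: [0.3149, -0.2954, 0.231]
tool_rot: [-2.461, 1.953, 0.0]
contact_force: [1.1, 0.3, -0.5]
opening: 0.0514
```

Emit:
step_arm:
  increments: "-0.95 -0.72 0 0 0 0;-0.95 -0.72 0 0 0 0;-0.95 -0.72 0 0 0 0;-0.95 -0.72 0 0 0 0;-0.95 -0.72 0 0 0 0;-0.95 -0.72 0 0 0 0;-0.95 -0.72 0 0 0 0;-0.95 -0.72 0 0 0 0;-0.95 -0.72 0 0 0 0;-0.95 -0.72 0 0 0 0;-0.8 -0.6 0 0 0 0;-0.4 -0.3 0 0 0 0"

```text
t: 2.15
tool_pos: [0.4514, 0.0122, 0.231]
tool_rot: [-2.464, 1.949, 0.001]
contact_force: [-0.4, 0.0, 0.2]
opening: 0.0513
```

```bash
cat >> h.py <<'E'
TH,T=0.231,np.array([0.589,0.038])
MJ=np.array([[np.cos(TH),-np.sin(TH)],[np.sin(TH),np.cos(TH)]])
def jig(p):
    p=np.atleast_2d(p); return np.c_[(p[:,:2]-T)@MJ, p[:,2]]*1000
def st():
    from station import ctrl
    o=ctrl.get_obs(); RT=R.from_rotvec(o["tool_rot"]).as_matrix(); v=MJ.T@RT[:2]
    f=o["contact_force"]
    print("t",round(o["t"],2),"jig",jig(o["tool_pos"]).round(1),"yawerr(x vs -y)",round(np.arctan2(RT[1,0],RT[0,0])-(TH-np.pi/2),4),"zaxis",RT[:,2].round(3),"Fjig",(MJ.T@f[:2]).round(2),round(f[2],2),"open",round(o["opening"],4))
E
python3 - <<'E'
from h import *
shot("wrist","w1"); st()
im=cv2.imread("pics/w1.png");cv2.imwrite("pics/w1b.png",cv2.resize(im,None,fx=1.5,fy=1.5,interpolation=cv2.INTER_CUBIC))
E
```

```text
t 2.2 jig [[-139.5    7.   231. ]] yawerr(x vs -y) 0.0025 zaxis [-0.     0.002 -1.   ] Fjig [-0.05  0.21] 0.2 open 0.0516
```

View pics/w1b.png

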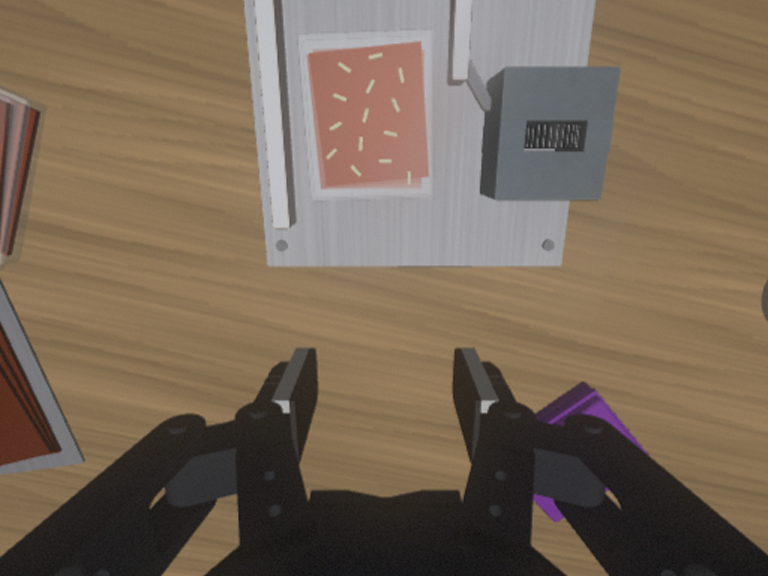

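The wrist view (1.5x) shows the pack from (300,35) to (433,200), the housing deck from (505,67) to (603,200), the slot at (555,136), and the plate's rear edge from (267,266) to (562,266).

```bash
python3 - <<'E'
from h import *
c=cam("pics/w1.npz")
f=lambda p,z:print(jig(ray(np.array(p)/1.5,z,c)).round(1).tolist())
print("plate rear");f([[267,266],[562,266]],.006)
print("deck");f([[507,67],[619,68],[603,200],[495,198]],.06)
print("slot");f([[524,120],[587,121],[586,152],[526,151]],.06)
print("pack rear flange");f([[314,200],[433,194],[299,38],[430,32]],.032)
print("guide");f([[455,78],[467,80],[457,2],[468,2]],.04)
print("fixed top");f([[272,228],[289,227],[275,2]],.036)
E
```

```text
plate rear
[[-159.8, 113.8, 6.0], [-159.5, -156.9, 6.0]]
deck
[[-5.6, -77.5, 60.0], [-6.1, -153.9, 60.0], [-94.7, -157.1, 60.0], [-93.3, -76.4, 60.0]]
slot
[[-39.2, -92.5, 60.0], [-39.8, -137.1, 60.0], [-60.6, -139.4, 60.0], [-60.0, -96.1, 60.0]]
pack rear flange
[[-97.6, 63.2, 32.0], [-92.8, -33.3, 32.0], [18.6, 68.4, 32.0], [22.4, -27.0, 32.0]]
guide
[[-9.1, -45.5, 40.0], [-10.4, -54.3, 40.0], [38.8, -44.4, 40.0], [38.8, -52.1, 40.0]]
fixed top
[[-119.8, 98.1, 36.0], [-119.0, 84.1, 36.0], [40.0, 83.2, 36.0]]
```

Emit:
step_arm:
  increments: "-0.2 0 0.5 0 0 0;-0.2 0 1 0 0 0;0 0 1 0 0 0;0 0 1 0 0 0;0 0 1 0 0 0;0 0 1 0 0 0;0 0 1 0 0 0;0 0 1 0 0 0;0 0 0.7 0 0 0;0 0 0.4 0 0 0;0 0 0.1 0 0 0;0 0 0 0 0 0"

```text
t: 3.2
tool_pos: [0.4479, 0.0191, 0.013]
tool_rot: [2.46, -1.952, -0.002]
contact_force: [0.2, 0.5, 0.5]
opening: 0.0515
```

```bash
python3 - <<'E'
from h import *
st();shot("scene","s2")
im=cv2.imread("pics/s2.png")[165:290,165:330]; cv2.imwrite("pics/s2c.png",cv2.resize(im,None,fx=4.5,fy=4.5,interpolation=cv2.INTER_CUBIC))
E
```

```text
t 3.2 jig [[-141.7   13.9   13. ]] yawerr(x vs -y) -0.002 zaxis [-0.002  0.    -1.   ] Fjig [0.32 0.39] 0.48 open 0.0515
```

View pics/s2c.png

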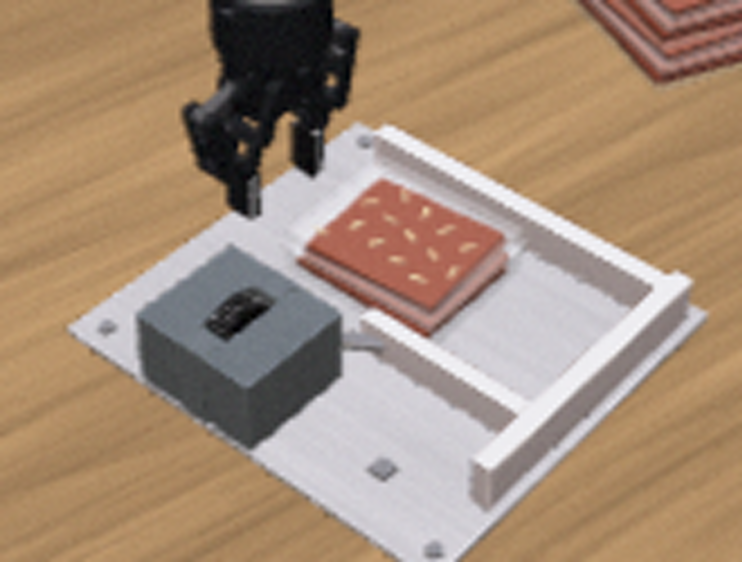

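The fingers are behind the pack, straddling its rear at crop (250,210) and (310,170), clear of the housing. Next is the push.

Emit:
step_arm:
  increments: "0 -0.2 0 0 0 0;0 -0.4 0 0 0 0;0 -0.3 0 0 0 0;0 -0.12 0 0 0 0;0 -0.12 0 0 0 0;0 -0.12 0 0 0 0;0 -0.12 0 0 0 0;0 -0.12 0 0 0 0;0 -0.12 0 0 0 0;0 -0.12 0 0 0 0;0 -0.12 0 0 0 0;0 -0.12 0 0 0 0"

```text
t: 4.25
tool_pos: [0.497, 0.0308, 0.0136]
tool_rot: [2.461, -1.952, -0.0]
contact_force: [-1.5, -1.4, -0.5]
opening: 0.0507
```

Emit:
step_arm:
  increments: "0 -0.14 0 0 0 0;0 -0.14 0 0 0 0;0 -0.14 0 0 0 0;0 -0.14 0 0 0 0;0 -0.14 0 0 0 0;0 -0.14 0 0 0 0;0 -0.14 0 0 0 0;0 -0.14 0 0 0 0;0 -0.14 0 0 0 0;0 -0.14 0 0 0 0"

```text
t: 5.08
tool_pos: [0.5314, 0.0388, 0.0138]
tool_rot: [-2.461, 1.952, -0.0]
contact_force: [-0.9, -0.2, -0.5]
opening: 0.051
```

```bash
python3 - <<'E'
from h import *
st();shot("scene","s3")
im=cv2.imread("pics/s3.png")[165:290,165:330]; cv2.imwrite("pics/s3c.png",cv2.resize(im,None,fx=4.5,fy=4.5,interpolation=cv2.INTER_CUBIC))
E
```

```text
t 5.08 jig [[-55.9  14.   13.8]] yawerr(x vs -y) -0.0012 zaxis [ 0.  0. -1.] Fjig [-0.91  0.06] -0.46 open 0.051
```

View pics/s3c.png

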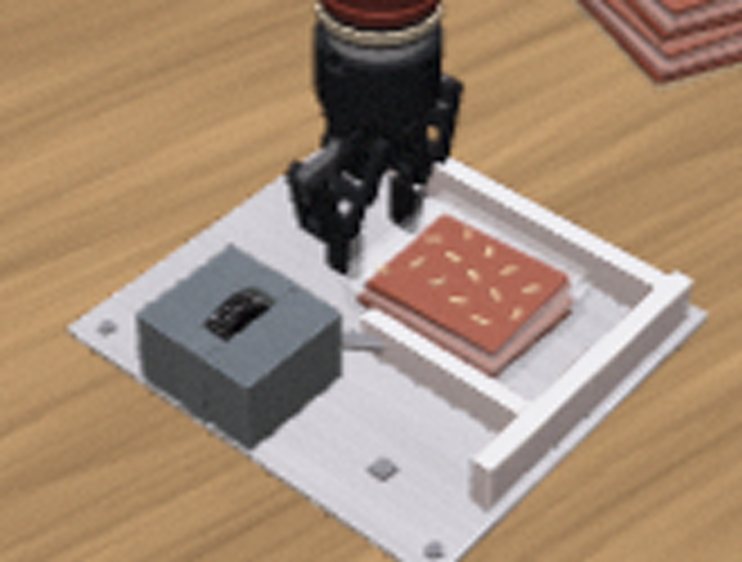

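The push is going well: the pack is about 35 mm from home and the push force is about 1 N.

Emit:
step_arm:
  increments: "0 -0.12 0 0 0 0;0 -0.12 0 0 0 0;0 -0.12 0 0 0 0;0 -0.12 0 0 0 0;0 -0.12 0 0 0 0;0 -0.12 0 0 0 0;0 -0.12 0 0 0 0;0 -0.12 0 0 0 0;0 -0.12 0 0 0 0"

```text
t: 5.88
tool_pos: [0.5576, 0.0449, 0.0139]
tool_rot: [2.461, -1.952, 0.0]
contact_force: [-3.5, -1.3, 2.4]
opening: 0.0513
```

Emit:
step_arm:
  increments: "0 -0.05 0 0 0 0;0 -0.05 0 0 0 0;0 -0.05 0 0 0 0"

```text
t: 6.13
tool_pos: [0.561, 0.0457, 0.0138]
tool_rot: [2.461, -1.952, -0.0]
contact_force: [-4.0, -1.9, 2.6]
opening: 0.0511
```

```bash
python3 - <<'E'
from h import *
st()
E
```

```text
t 6.13 jig [[-25.5  13.9  13.8]] yawerr(x vs -y) -0.0012 zaxis [-0. -0. -1.] Fjig [-4.34 -0.92] 2.57 open 0.0511
```

```bash
python3 - <<'E'
from h import *
shot("scene","s4");shot("wrist","w4");shot("top","t4")
a=cv2.resize(cv2.imread("pics/s4.png")[190:275,215:325],None,fx=5,fy=5,interpolation=cv2.INTER_CUBIC)
cv2.imwrite("pics/s4c.png",a)
cv2.imwrite("pics/w4b.png",cv2.imread("pics/w4.png"))
E
```

```text
(no output)
```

View pics/s4c.png

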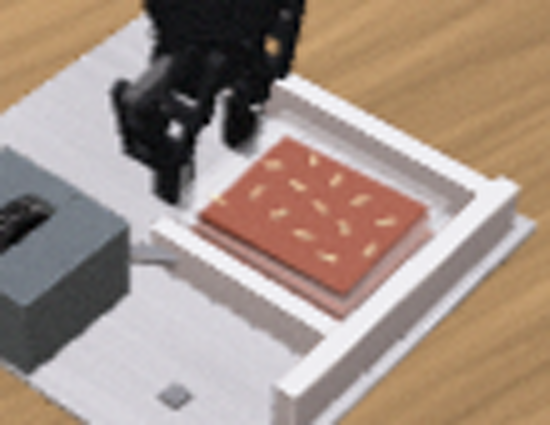

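View pics/w4b.png

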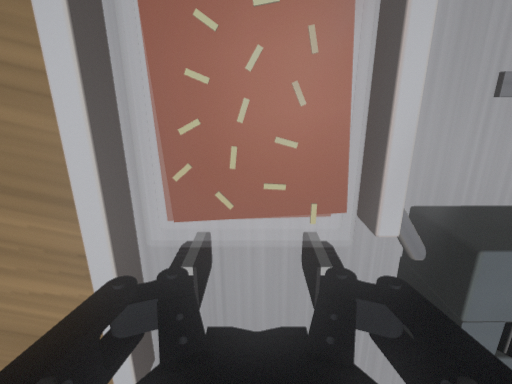

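```bash
python3 - <<'E'
from h import *
c=cam("pics/w4.npz")
print(jig(ray([[148,246],[355,244]],.032,c)).round(1), jig(ray([[172,222],[345,215]],.040,c)).round(1))
print("guide",jig(ray([[378,236],[402,236]],.04,c)).round(1))
im=cv2.imread("pics/t4.png")[105:235,205:340]; cv2.imwrite("pics/t4c.png",cv2.resize(im,None,fx=4.5,fy=4.5,interpolation=cv2.INTER_CUBIC))
im=cv2.imread("pics/w4.png")[190:270,130:370]; cv2.imwrite("pics/w4d.png",cv2.resize(im,None,fx=3,fy=3,interpolation=cv2.INTER_CUBIC))
E
```

```text
[[-17.5  67.9  32. ]
 [-16.5 -36.5  32. ]] [[ -0.8  51.9  40. ]
 [  2.5 -27.2  40. ]]
guide [[ -8.1 -43.6  40. ]
 [ -8.1 -54.8  40. ]]
```

View pics/w4d.png

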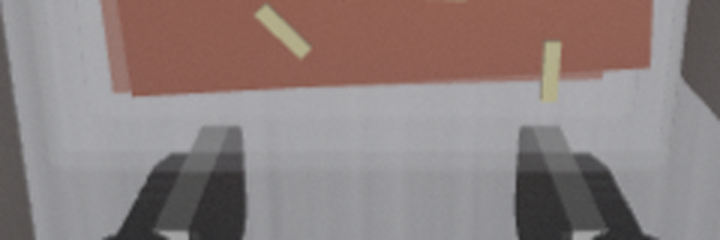

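View pics/t4c.png

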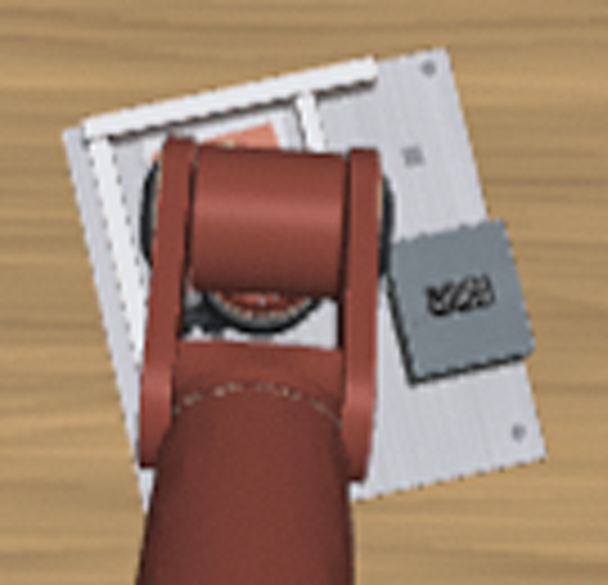

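```bash
python3 - <<'E'
from h import *
c=cam("pics/w4.npz")
for z in (.012,.02,.03): print(z,jig(ray([[205,232],[308,232]],z,c)).round(1).tolist())
# flange rear edge pixel estimate
print(jig(ray([[150,246],[345,244]],.026,c)).round(1).tolist(), jig(ray([[150,246],[345,244]],.044,c)).round(1).tolist())
E
```

```text
0.012 [[-19.4, 42.8, 12.0], [-19.6, -16.6, 12.0]]
0.02 [[-15.6, 41.2, 20.0], [-15.7, -14.9, 20.0]]
0.03 [[-10.7, 39.1, 30.0], [-10.8, -12.9, 30.0]]
[[-20.8, 69.5, 26.0], [-19.8, -33.6, 26.0]] [[-10.9, 61.7, 44.0], [-10.1, -27.2, 44.0]]
```

Emit:
step_arm:
  increments: "0 -0.04 0 0 0 0;0 0 0 0 0 0"

```text
t: 6.45
tool_pos: [0.562, 0.046, 0.0138]
tool_rot: [-2.461, 1.952, -0.0]
contact_force: [-1.0, 0.1, 0.8]
opening: 0.0508
```

Emit:
step_arm:
  increments: "0 -0.04 0 0 0 0;0 0 0 0 0 0"

```text
t: 6.62
tool_pos: [0.563, 0.0462, 0.0137]
tool_rot: [-2.461, 1.952, -0.0]
contact_force: [-0.5, 0.8, 0.6]
opening: 0.0511
```

```bash
python3 - <<'E'
from h import *
st()
E
```

```text
t 6.62 jig [[-23.4  13.9  13.7]] yawerr(x vs -y) -0.0013 zaxis [ 0.  0. -1.] Fjig [-0.34  0.85] 0.64 open 0.0511
```

Emit:
step_arm:
  increments: "0 -0.04 0 0 0 0;0 -0.02 0 0 0 0"

```text
t: 6.78
tool_pos: [0.5644, 0.0465, 0.0137]
tool_rot: [-2.461, 1.952, -0.0]
contact_force: [-1.3, 0.1, 1.2]
opening: 0.0512
```

Emit:
step_arm:
  increments: "0 -0.04 0 0 0 0;0 -0.02 0 0 0 0"

```text
t: 6.95
tool_pos: [0.5657, 0.0468, 0.0137]
tool_rot: [2.461, -1.952, -0.001]
contact_force: [-4.0, -1.1, 3.2]
opening: 0.0513
```

```bash
python3 - <<'E'
from h import *
st()
E
```

```text
t 6.95 jig [[-20.7  13.9  13.7]] yawerr(x vs -y) -0.0011 zaxis [-0.001 -0.    -1.   ] Fjig [-4.12 -0.19] 3.16 open 0.0513
```

Emit:
step_arm:
  increments: "0 -0.03 0 0 0 0;0 0 0 0 0 0;0 0 0 0 0 0"

```text
t: 7.2
tool_pos: [0.5657, 0.0468, 0.0137]
tool_rot: [2.46, -1.951, -0.002]
contact_force: [-5.2, -1.5, 3.9]
opening: 0.0512
```

```bash
python3 - <<'E'
from h import *
st();shot("scene","s5");shot("wrist","w5")
a=cv2.resize(cv2.imread("pics/s5.png")[190:275,215:325],None,fx=5,fy=5,interpolation=cv2.INTER_CUBIC)
cv2.imwrite("pics/s5c.png",a)
E
```

```text
t 7.2 jig [[-20.6  13.9  13.7]] yawerr(x vs -y) -0.0011 zaxis [-0.002 -0.    -1.   ] Fjig [-5.35 -0.23] 3.94 open 0.0512
```

View pics/s5c.png

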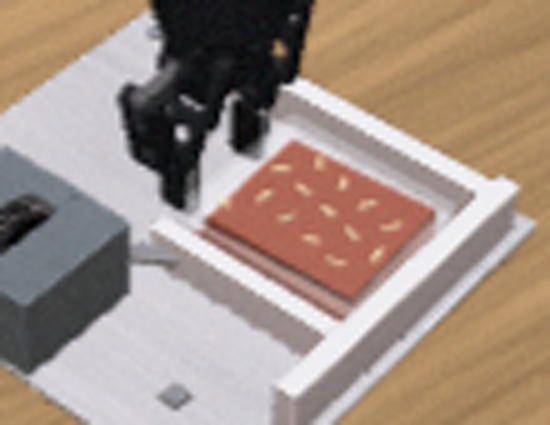

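View pics/w5.png

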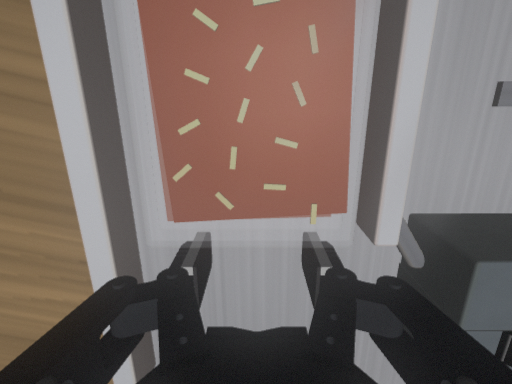

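The TCP stalled at jig x −20.6 with 5 N, which is where home should be. I'll back off, rise, and look.

Emit:
step_arm:
  increments: "0 0.06 0 0 0 0;0 0.2 0 0 0 0;0 0.5 0 0 0 0;0 0.5 -0.2 0 0 0;0 0.5 -0.7 0 0 0;0 0.5 -1 0 0 0;0 0.3 -1 0 0 0;0 0 -1 0 0 0;0 0 -1 0 0 0;0 0 -1 0 0 0;0 0 -0.6 0 0 0;0 0 0 0 0 0"

```text
t: 8.3
tool_pos: [0.507, 0.0323, 0.1813]
tool_rot: [-2.457, 1.949, -0.013]
contact_force: [0.2, -0.5, 1.3]
opening: 0.0512
```

```bash
python3 - <<'E'
from h import *
st();shot("wrist","w6");shot("scene","s6")
im=cv2.imread("pics/w6.png");cv2.imwrite("pics/w6b.png",cv2.resize(im,None,fx=1.5,fy=1.5,interpolation=cv2.INTER_CUBIC))
a=cv2.resize(cv2.imread("pics/s6.png")[190:275,215:325],None,fx=5,fy=5,interpolation=cv2.INTER_CUBIC)
cv2.imwrite("pics/s6c.png",a)
E
```

```text
t 8.3 jig [[-81.1  13.2 181.3]] yawerr(x vs -y) -0.0012 zaxis [ 0.01  -0.001 -1.   ] Fjig [ 0.11 -0.57] 1.32 open 0.0512
```

View pics/w6b.png

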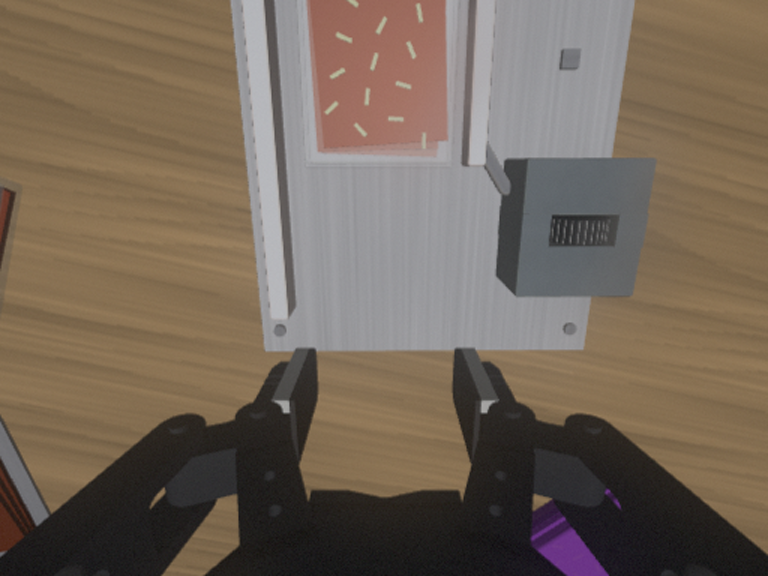

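View pics/s6c.png

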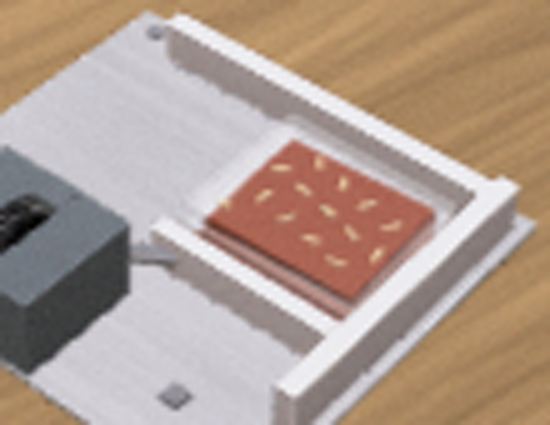

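The pack's rear edge is parallel to the stop at row 164 in the wrist view, and the pack is flat. The wheel slot is at (584,230). I'll shut the fingers and go over the wheel.

Emit:
step_arm:
  increments: "0.3 -0.1 0 0 0 0;0.6 -0.15 0 0 0 0;0.8 -0.2 0 0 0 0;0.9 -0.2 0 0 0 0;0.9 -0.2 0 0 0 0;0.8 -0.2 0.3 0 0 0;0.6 -0.1 0.6 0 0 0;0.4 -0.1 0.8 0 0 0;0.2 0 0.8 0 0 0;0 0 0.7 0 0 0;0 0 0.4 0 0 0;0 0 0 0 0 0"
  fingers: -1
  newtons: 30

```text
t: 9.4
tool_pos: [0.5629, -0.0938, 0.0813]
tool_rot: [2.459, -1.951, -0.012]
contact_force: [-0.2, 0.8, -0.5]
opening: 0.0001
```

```bash
python3 - <<'E'
from h import *
c=cam("pics/w6.npz"); print(jig(ray(np.array([[310,163],[450,164]])/1.5,.032,c)).round(1).tolist(),jig(ray(np.array([[549,215],[619,215],[618,247],[548,245]])/1.5,.06,c)).round(1).tolist())
st();shot("wrist","w7");shot("scene","s7")
im=cv2.imread("pics/w7.png");cv2.imwrite("pics/w7b.png",cv2.resize(im,None,fx=1.5,fy=1.5,interpolation=cv2.INTER_CUBIC))
a=cv2.resize(cv2.imread("pics/s7.png")[185:275,180:290],None,fx=5,fy=5,interpolation=cv2.INTER_CUBIC)
cv2.imwrite("pics/s7c.png",a)
E
```

```text
[[-7.8, 62.5, 32.0], [-8.6, -32.5, 32.0]] [[-39.7, -92.5, 60.0], [-39.8, -137.2, 60.0], [-60.5, -139.9, 60.0], [-59.0, -94.1, 60.0]]
t 9.4 jig [[ -55.6 -122.4   81.3]] yawerr(x vs -y) -0.0016 zaxis [-0.008  0.002 -1.   ] Fjig [0.   0.81] -0.52 open 0.0001
```

View pics/w7b.png

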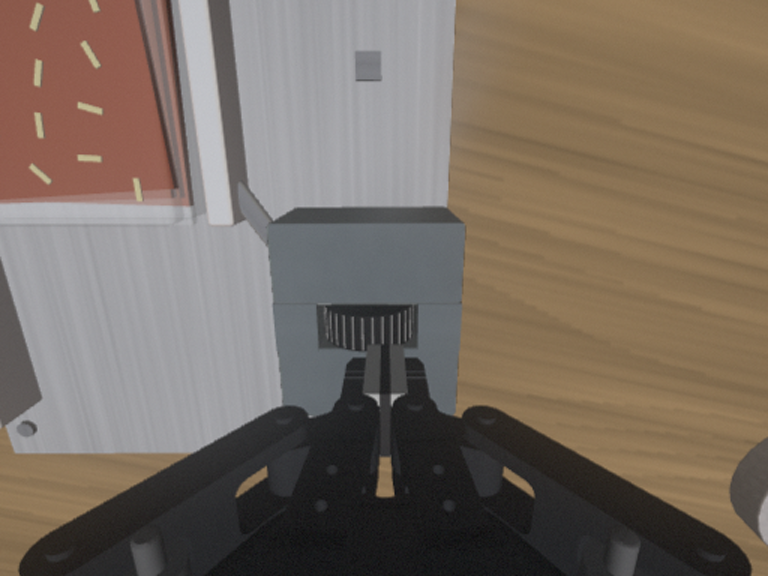

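View pics/s7c.png

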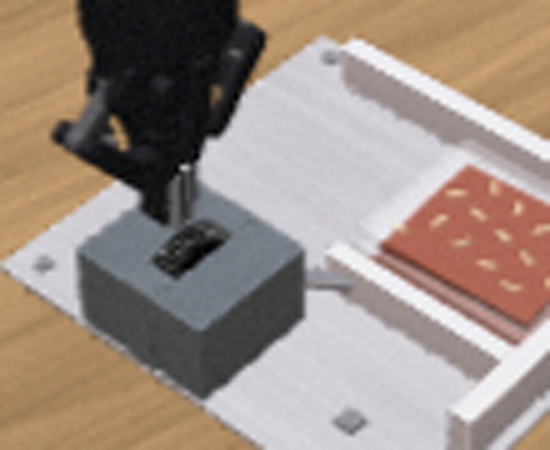

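The shut tips are at (385,370) in the wrist view, just behind the wheel at (368,325). Together they are about 15 mm wide along the stroke. I'll align in x and feel down.

Emit:
step_arm:
  increments: "0.1 -0.12 0 0 0 0;0.08 -0.1 0 0 0 0;0 0 0.1 0 0 0;0 0 0.08 0 0 0;0 0 0 0 0 0"

```text
t: 9.92
tool_pos: [0.5723, -0.0974, 0.0817]
tool_rot: [2.462, -1.952, -0.0]
contact_force: [-0.1, 0.1, 1.1]
opening: 0.0
```

```bash
python3 -c "
from h import *
st()"
```

```text
t 9.92 jig [[ -47.2 -128.    81.7]] yawerr(x vs -y) -0.0011 zaxis [-0.  0. -1.] Fjig [-0.09  0.16] 1.1 open 0.0
```

Emit:
step_arm:
  increments: "0 0.06 0.1 0 0 0;0 0.05 0.1 0 0 0;0 0 0.08 0 0 0;0 0 0 0 0 0"

```text
t: 10.25
tool_pos: [0.569, -0.0979, 0.074]
tool_rot: [2.461, -1.952, -0.002]
contact_force: [0.2, 0.0, 0.5]
opening: 0.0
```

Emit:
step_arm:
  increments: "0 0 0.04 0 0 0;0 0 0.04 0 0 0;0 0 0 0 0 0"

```text
t: 10.5
tool_pos: [0.5696, -0.0981, 0.0726]
tool_rot: [2.461, -1.952, -0.0]
contact_force: [0.0, -0.1, -0.0]
opening: 0.0002
```

```bash
python3 -c "
from h import *
st()"
```

```text
t 10.5 jig [[ -50.1 -128.    72.6]] yawerr(x vs -y) -0.0012 zaxis [-0.  0. -1.] Fjig [ 0.02 -0.12] -0.03 open 0.0002
```

Emit:
step_arm:
  increments: "-0.04 0 0.04 0 0 0;0 0 0.04 0 0 0;0 0 0 0 0 0"

```text
t: 10.75
tool_pos: [0.5693, -0.097, 0.0706]
tool_rot: [2.461, -1.952, -0.0]
contact_force: [-0.3, 0.4, -0.2]
opening: 0.0002
```

Emit:
step_arm:
  increments: "0 0 0.04 0 0 0;0 0 0.04 0 0 0;0 0 0 0 0 0"

```text
t: 11.0
tool_pos: [0.5693, -0.0971, 0.0685]
tool_rot: [2.461, -1.952, -0.001]
contact_force: [0.5, -0.1, -0.5]
opening: 0.0002
```

Emit:
step_arm:
  increments: "0 0 0.04 0 0 0;0 0 0.02 0 0 0;0 0 0 0 0 0"

```text
t: 11.25
tool_pos: [0.5693, -0.0971, 0.0671]
tool_rot: [2.461, -1.952, -0.0]
contact_force: [-0.3, -0.2, -0.4]
opening: -0.0001
```

Emit:
step_arm:
  increments: "0 0 0.04 0 0 0;0 0 0 0 0 0"

```text
t: 11.42
tool_pos: [0.5694, -0.0971, 0.0661]
tool_rot: [2.461, -1.952, -0.0]
contact_force: [0.1, 0.1, 0.8]
opening: 0.0003
```

Emit:
step_arm:
  increments: "0 0 -0.1 0 0 0;0 0 -0.08 0 0 0;-0.2 0 0 0 0 0;-0.24 0 0 0 0 0;0 0 0 0 0 0"

```text
t: 11.83
tool_pos: [0.5666, -0.0853, 0.0708]
tool_rot: [-2.462, 1.951, 0.001]
contact_force: [0.7, -0.8, -0.3]
opening: 0.0002
```

Emit:
step_arm:
  increments: "0 0 0.06 0 0 0;0 0 0.06 0 0 0;0 0 0 0 0 0"

```text
t: 12.08
tool_pos: [0.5666, -0.0863, 0.0673]
tool_rot: [2.461, -1.952, -0.001]
contact_force: [-0.2, 0.1, 0.9]
opening: -0.0003
```

```bash
python3 -c "
from h import *
st()"
```

```text
t 12.08 jig [[ -50.2 -115.9   67.3]] yawerr(x vs -y) -0.0011 zaxis [-0.001  0.    -1.   ] Fjig [-0.2   0.17] 0.86 open -0.0003
```

Emit:
step_arm:
  increments: "0 0 0.03 0 0 0;0 0 0 0 0 0"

```text
t: 12.25
tool_pos: [0.5668, -0.0865, 0.0668]
tool_rot: [2.461, -1.952, -0.001]
contact_force: [0.2, 0.1, -0.9]
opening: -0.0003
```

Emit:
step_arm:
  increments: "0 0 0.03 0 0 0;0 0 0 0 0 0"

```text
t: 12.42
tool_pos: [0.567, -0.0865, 0.0662]
tool_rot: [-2.461, 1.952, 0.0]
contact_force: [0.3, 0.7, 0.1]
opening: -0.0001
```

Emit:
step_arm:
  increments: "0 0 0.03 0 0 0;0 0 0 0 0 0"

```text
t: 12.58
tool_pos: [0.567, -0.0866, 0.0658]
tool_rot: [2.461, -1.952, 0.0]
contact_force: [-1.1, -0.3, 2.5]
opening: -0.0
```

Emit:
step_arm:
  increments: "0 0 0.03 0 0 0;0 0 0 0 0 0"

```text
t: 12.75
tool_pos: [0.5668, -0.0866, 0.0652]
tool_rot: [2.461, -1.952, -0.0]
contact_force: [-3.3, -0.2, 4.4]
opening: -0.0002
```

Contact at z about 66 mm, so the crown stands about 6 mm over the deck. I'll press lightly more and make a first half stroke.

Emit:
step_arm:
  increments: "0 0 0.04 0 0 0;0 0 0 0 0 0;-0.06 0 0 0 0 0;-0.08 0 0 0 0 0;-0.08 0 0 0 0 0;-0.08 0 0 0 0 0"

```text
t: 13.25
tool_pos: [0.5653, -0.0801, 0.0648]
tool_rot: [2.46, -1.951, 0.002]
contact_force: [-4.0, -2.1, 6.5]
opening: 0.0001
```

Emit:
step_arm:
  increments: "-0.06 0 0 0 0 0;-0.06 0 0 0 0 0;0 0 0 0 0 0"

```text
t: 13.5
tool_pos: [0.5646, -0.0767, 0.0647]
tool_rot: [2.461, -1.951, 0.001]
contact_force: [-4.0, -1.3, 6.5]
opening: -0.0003
```

```bash
python3 -c "
from h import *
st();shot('wrist','w8')
im=cv2.imread('pics/w8.png');cv2.imwrite('pics/w8b.png',cv2.resize(im,None,fx=1.5,fy=1.5,interpolation=cv2.INTER_CUBIC))"
```

```text
t 13.5 jig [[ -50.  -106.    64.7]] yawerr(x vs -y) -0.001 zaxis [-0.    -0.001 -1.   ] Fjig [-4.14 -0.31] 6.51 open -0.0003
```

View pics/w8b.png

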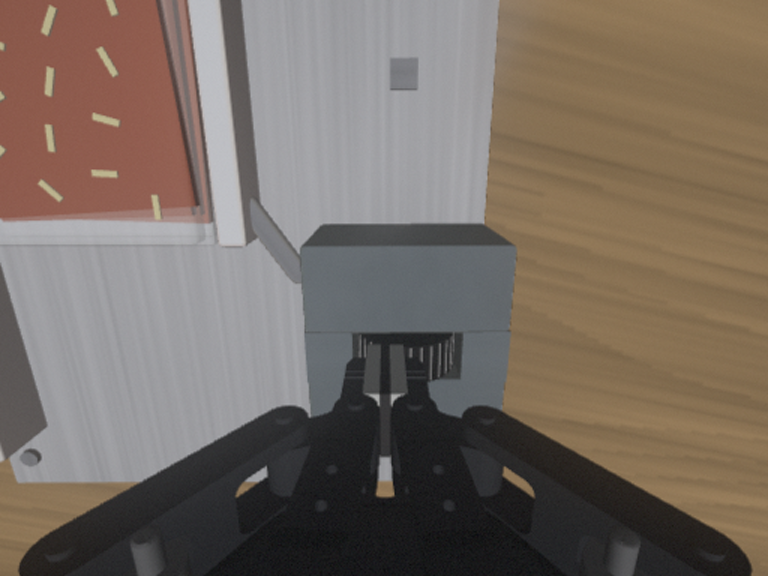

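```bash
python3 -c "
from h import *
c=cam('pics/w7.npz');print('guide before',jig(ray(np.array([[207,224],[233,224]])/1.5,.04,c)).round(1).tolist())
c=cam('pics/w8.npz');print('guide now',jig(ray(np.array([[218,247],[245,246]])/1.5,.04,c)).round(1).tolist())
print('tip',jig(ray(np.array([[366,345],[405,345],[365,393]])/1.5,.065,c)).round(1).tolist())
print('slot',jig(ray(np.array([[353,333],[463,333],[460,380]])/1.5,.06,c)).round(1).tolist())
"
```

```text
guide before [[-8.4, -43.9, 40.0], [-8.5, -55.5, 40.0]]
guide now [[-9.5, -38.3, 40.0], [-9.1, -49.4, 40.0]]
tip [[-42.0, -99.8, 65.0], [-42.0, -114.5, 65.0], [-62.7, -99.1, 65.0]]
slot [[-39.3, -94.6, 60.0], [-39.4, -137.2, 60.0], [-59.9, -137.1, 60.0]]
```

The guide moved 5.6 mm for a 10 mm stroke. I'll lift, go back, and stroke again.

Emit:
step_arm:
  increments: "0 0 -0.12 0 0 0;0 0 -0.12 0 0 0;0.4 0 0 0 0 0;0.4 0 0 0 0 0;0 0 0.08 0 0 0;0 0 0.08 0 0 0;0 0 0.06 0 0 0;0 0 0.03 0 0 0;0 0 0 0 0 0"

```text
t: 14.3
tool_pos: [0.569, -0.0962, 0.0641]
tool_rot: [2.461, -1.951, 0.0]
contact_force: [-3.1, -1.5, 6.0]
opening: 0.0
```

```bash
python3 -c "
from h import *
st()"
```

```text
t 14.3 jig [[ -50.2 -126.    64.1]] yawerr(x vs -y) -0.0009 zaxis [-0.001 -0.001 -1.   ] Fjig [-3.4  -0.73] 6.0 open 0.0
```

Emit:
step_arm:
  increments: "-0.06 0 0 0 0 0;-0.08 0 0 0 0 0;-0.08 0 -0.01 0 0 0;-0.08 0 -0.01 0 0 0;-0.08 0 0 0 0 0;-0.08 0 0 0 0 0;-0.08 0 0 0 0 0"

```text
t: 14.88
tool_pos: [0.5667, -0.0833, 0.0651]
tool_rot: [2.461, -1.951, 0.004]
contact_force: [0.2, -2.5, 5.0]
opening: -0.0003
```

Emit:
step_arm:
  increments: "-0.08 0 0 0 0 0;-0.08 0 0 0 0 0;-0.06 0 0 0 0 0;-0.06 0 0 0 0 0;0 0 0 0 0 0"

```text
t: 15.3
tool_pos: [0.565, -0.0753, 0.0644]
tool_rot: [-2.461, 1.951, -0.001]
contact_force: [1.6, -1.3, 4.9]
opening: -0.0002
```

```bash
python3 -c "
from h import *
st();shot('wrist','w9')
im=cv2.imread('pics/w9.png');cv2.imwrite('pics/w9b.png',cv2.resize(im,None,fx=1.5,fy=1.5,interpolation=cv2.INTER_CUBIC))"
```

```text
t 15.3 jig [[ -49.3 -104.8   64.4]] yawerr(x vs -y) -0.001 zaxis [ 0.001  0.    -1.   ] Fjig [ 1.23 -1.67] 4.91 open -0.0002
```

View pics/w9b.png

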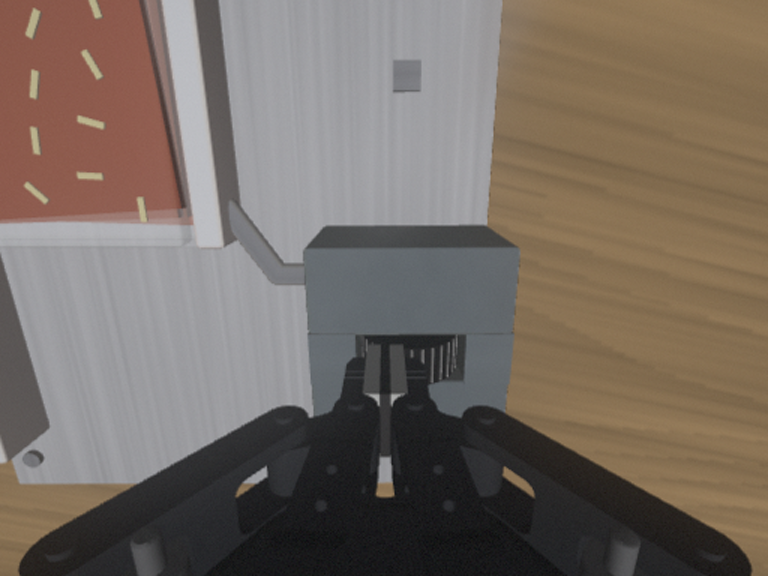

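```bash
python3 -c "
from h import *
c=cam('pics/w9.npz');print('guide now',jig(ray(np.array([[196,248],[223,246]])/1.5,.04,c)).round(1).tolist())
print('pack rear',jig(ray(np.array([[5,236],[188,236]])/1.5,.032,c)).round(1).tolist())
"
```

```text
guide now [[-9.2, -27.9, 40.0], [-8.3, -39.1, 40.0]]
pack rear [[-5.5, 56.8, 32.0], [-5.6, -21.5, 32.0]]
```

Emit:
step_arm:
  increments: "0 0 -0.12 0 0 0;0 0 -0.12 0 0 0;0.42 0 0 0 0 0;0.42 0 0 0 0 0;0 0 0.08 0 0 0;0 0 0.08 0 0 0;0 0 0.06 0 0 0;0 0 0.03 0 0 0;0 0 0 0 0 0"

```text
t: 16.1
tool_pos: [0.5688, -0.0967, 0.0641]
tool_rot: [2.46, -1.951, -0.001]
contact_force: [-2.9, -1.7, 5.5]
opening: 0.0002
```

Emit:
step_arm:
  increments: "-0.06 0 0 0 0 0;-0.08 0 0 0 0 0;-0.08 0 0 0 0 0;-0.08 0 -0.01 0 0 0;-0.08 0 0 0 0 0;-0.08 0 0 0 0 0;-0.08 0 0 0 0 0"

```text
t: 16.68
tool_pos: [0.5667, -0.0838, 0.0651]
tool_rot: [2.461, -1.951, 0.004]
contact_force: [-1.3, -4.2, 4.8]
opening: -0.0001
```

Emit:
step_arm:
  increments: "-0.08 0 0 0 0 0;-0.08 0 0 0 0 0;-0.06 0 0 0 0 0;-0.06 0 0 0 0 0;0 0 0 0 0 0"

```text
t: 17.1
tool_pos: [0.5653, -0.0763, 0.0649]
tool_rot: [-2.461, 1.951, -0.003]
contact_force: [-0.7, -3.7, 4.6]
opening: 0.0
```

```bash
python3 -c "
from h import *
st();shot('wrist','w10')
im=cv2.imread('pics/w10.png');cv2.imwrite('pics/w10b.png',cv2.resize(im,None,fx=1.5,fy=1.5,interpolation=cv2.INTER_CUBIC))"
```

```text
t 17.1 jig [[ -49.3 -105.8   64.9]] yawerr(x vs -y) -0.0009 zaxis [ 0.002 -0.001 -1.   ] Fjig [-1.48 -3.47] 4.64 open 0.0
```

View pics/w10b.png

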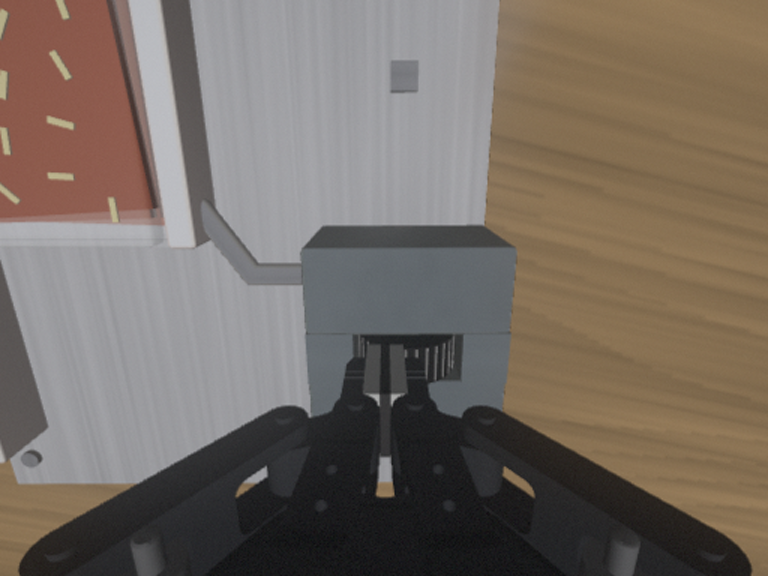

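```bash
python3 -c "
from h import *
c=cam('pics/w10.npz');print('guide now',jig(ray(np.array([[168,248],[195,246]])/1.5,.04,c)).round(1).tolist())
"
```

```text
guide now [[-9.1, -17.3, 40.0], [-8.3, -28.5, 40.0]]
```

Emit:
step_arm:
  increments: "0 0 -0.12 0 0 0;0 0 -0.12 0 0 0;0.4 0 0 0 0 0;0.4 0 0 0 0 0;0 0 0.08 0 0 0;0 0 0.08 0 0 0;0 0 0.06 0 0 0;0 0 0.04 0 0 0;0 0 0 0 0 0"

```text
t: 17.9
tool_pos: [0.5688, -0.0962, 0.064]
tool_rot: [2.46, -1.951, -0.001]
contact_force: [-3.7, -2.3, 6.1]
opening: -0.0001
```

Emit:
step_arm:
  increments: "-0.06 0 0 0 0 0;-0.06 0 0 0 0 0;-0.06 0 0 0 0 0;-0.06 0 0 0 0 0"

```text
t: 18.23
tool_pos: [0.569, -0.0909, 0.0649]
tool_rot: [2.461, -1.952, 0.006]
contact_force: [0.3, -4.0, 4.5]
opening: -0.0001
```

Emit:
step_arm:
  increments: "-0.06 0 0 0 0 0;-0.06 0 0 0 0 0;-0.06 0 0 0 0 0;-0.06 0 0 0 0 0"

```text
t: 18.57
tool_pos: [0.5677, -0.0845, 0.0649]
tool_rot: [-2.461, 1.951, -0.005]
contact_force: [0.8, -4.4, 6.0]
opening: 0.0006
```

Emit:
step_arm:
  increments: "-0.06 0 0 0 0 0;-0.06 0 0 0 0 0;-0.06 0 0 0 0 0;-0.06 0 0 0 0 0"

```text
t: 18.9
tool_pos: [0.5662, -0.0785, 0.0648]
tool_rot: [-2.461, 1.951, -0.005]
contact_force: [0.3, -4.2, 6.3]
opening: -0.0001
```

```bash
python3 -c "
from h import *
st();shot('wrist','w11')
im=cv2.imread('pics/w11.png');cv2.imwrite('pics/w11b.png',cv2.resize(im,None,fx=1.5,fy=1.5,interpolation=cv2.INTER_CUBIC))"
```

```text
t 18.9 jig [[ -48.8 -108.2   64.8]] yawerr(x vs -y) -0.001 zaxis [ 0.003 -0.001 -1.   ] Fjig [-0.67 -4.12] 6.26 open -0.0001
```

View pics/w11b.png

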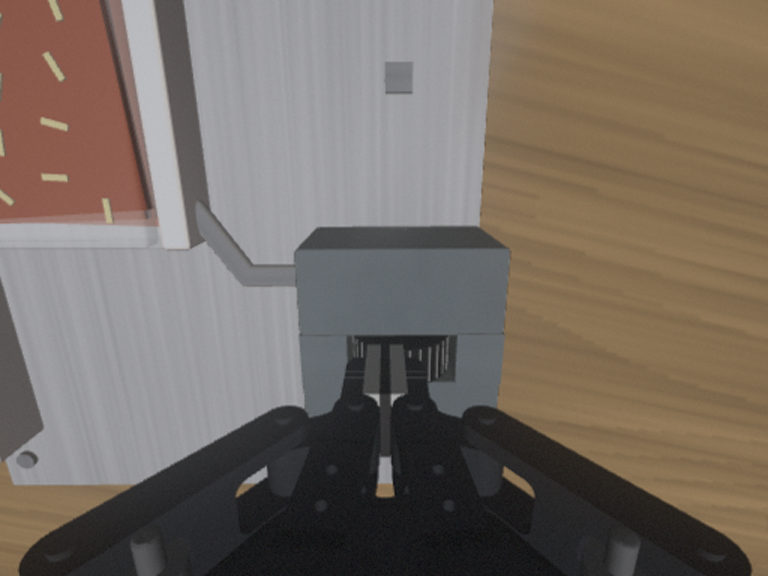

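Emit:
step_arm:
  increments: "0 0 -0.12 0 0 0;0 0 -0.2 0 0 0;0 0 -0.5 0 0 0;-0.3 0 -0.7 0 0 0;-0.8 0 -0.8 0 0 0;-0.8 0 -0.8 0 0 0;-0.8 0 -0.5 0 0 0;-0.8 0.2 0 0 0 0;-0.4 0.2 0 0 0 0;0 0 0 0 0 0;0 0 0 0 0 0"

```text
t: 19.87
tool_pos: [0.5323, 0.0147, 0.1534]
tool_rot: [2.462, -1.951, -0.001]
contact_force: [-0.3, -0.2, -1.5]
opening: 0.0
```

```bash
python3 -c "
from h import *
c=cam('pics/w11.npz');print('guide now',jig(ray(np.array([[162,250],[189,248]])/1.5,.04,c)).round(1).tolist())
st();shot('wrist','w12');shot('scene','s12')
im=cv2.imread('pics/w12.png');cv2.imwrite('pics/w12b.png',cv2.resize(im,None,fx=1.5,fy=1.5,interpolation=cv2.INTER_CUBIC))
a=cv2.resize(cv2.imread('pics/s12.png')[190:275,215:325],None,fx=5,fy=5,interpolation=cv2.INTER_CUBIC)
cv2.imwrite('pics/s12c.png',a)"
```

```text
guide now [[-9.5, -17.1, 40.0], [-8.7, -28.3, 40.0]]
t 19.87 jig [[-60.5  -9.7 153.4]] yawerr(x vs -y) -0.0004 zaxis [-0.001 -0.    -1.   ] Fjig [-0.37 -0.14] -1.52 open 0.0
```

View pics/w12b.png

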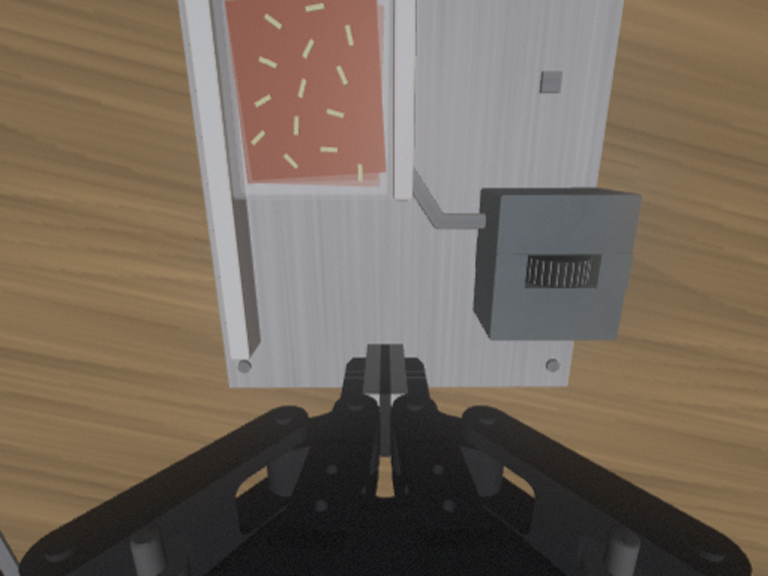

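View pics/s12c.png

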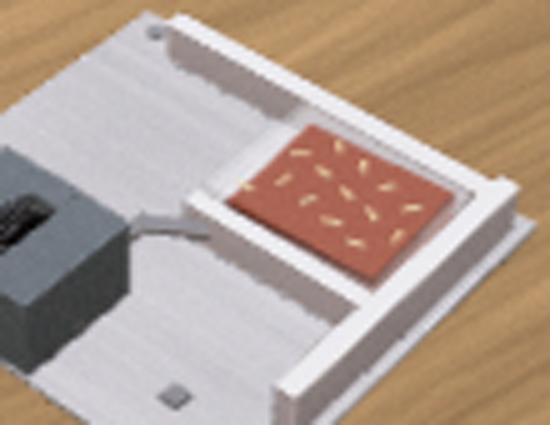

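```bash
python3 -c "
from h import *
c=cam('pics/w12.npz')
print('guide',jig(ray(np.array([[394,198],[411,198],[394,100]])/1.5,.04,c)).round(1).tolist())
print('fixed',jig(ray(np.array([[233,198],[219,98],[248,357]])/1.5,.036,c)).round(1).tolist())
print('pack rear',jig(ray(np.array([[247,196],[384,192]])/1.5,.032,c)).round(1).tolist())
im=cv2.imread('pics/w12.png')[0:150,115:290];cv2.imwrite('pics/w12c.png',cv2.resize(im,None,fx=4,fy=4,interpolation=cv2.INTER_CUBIC))"
```

```text
guide [[-8.8, -16.2, 40.0], [-8.8, -26.5, 40.0], [46.0, -15.9, 40.0]]
fixed [[-9.0, 83.2, 36.0], [47.6, 85.0, 36.0], [-117.9, 84.8, 36.0]]
pack rear [[-8.2, 75.7, 32.0], [-5.8, -10.1, 32.0]]
```

View pics/w12c.png

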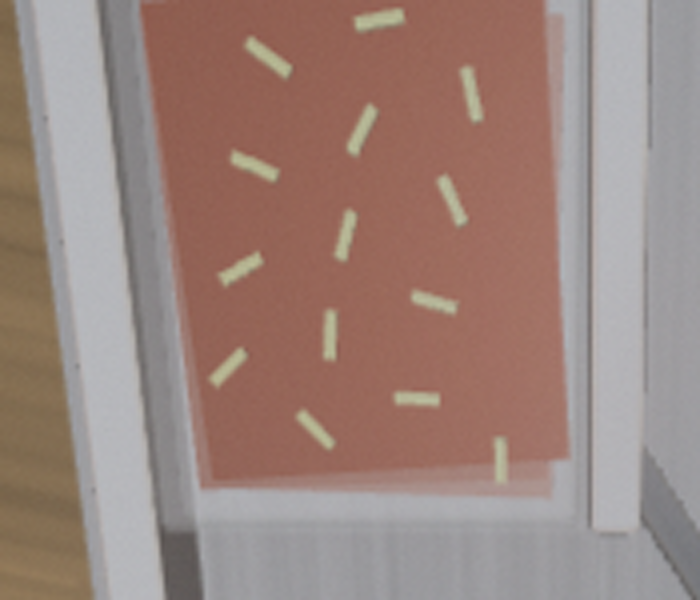

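The gap between the guides measures about 100 mm (−16 to 84), and the last stroke slipped without moving the guide. I'll do one slightly firmer stroke to confirm it has stalled.

Emit:
step_arm:
  increments: "0.5 -0.2 0 0 0 0;0.9 -0.2 0 0 0 0;0.9 0 0 0 0 0;0.9 0 0 0 0 0;0.8 0 0.5 0 0 0;0.4 0 0.8 0 0 0;0.1 0 0.8 0 0 0;0 0 0.7 0 0 0;0 0 0.4 0 0 0;0 0 0.12 0 0 0;0 0 0 0 0 0;0 0 0 0 0 0"

```text
t: 20.97
tool_pos: [0.5691, -0.0932, 0.0718]
tool_rot: [-2.461, 1.952, -0.002]
contact_force: [-0.1, 0.4, 0.7]
opening: 0.0002
```

```bash
python3 -c "
from h import *
st()"
```

```text
t 20.97 jig [[ -49.4 -123.2   71.8]] yawerr(x vs -y) -0.0014 zaxis [ 0.001 -0.    -1.   ] Fjig [-0.03  0.42] 0.65 open 0.0002
```

Emit:
step_arm:
  increments: "0.04 0.02 0.12 0 0 0;0 0 0.1 0 0 0;0 0 0.08 0 0 0;0 0 0.04 0 0 0;0 0 0 0 0 0"

```text
t: 21.38
tool_pos: [0.5687, -0.0943, 0.0641]
tool_rot: [2.462, -1.951, 0.002]
contact_force: [-2.0, -0.6, 7.8]
opening: -0.0
```

```bash
python3 -c "
from h import *
st()"
```

```text
t 21.38 jig [[ -50.1 -124.1   64.1]] yawerr(x vs -y) -0.0008 zaxis [ 0.001 -0.001 -1.   ] Fjig [-2.05 -0.15] 7.79 open -0.0
```

Emit:
step_arm:
  increments: "-0.06 0 0.01 0 0 0;-0.06 0 0 0 0 0;-0.06 0 0 0 0 0;-0.06 0 0 0 0 0"

```text
t: 21.72
tool_pos: [0.5688, -0.0898, 0.0648]
tool_rot: [2.462, -1.952, 0.01]
contact_force: [0.5, -4.1, 4.6]
opening: -0.0001
```

Emit:
step_arm:
  increments: "-0.06 0 0 0 0 0;-0.06 0 0 0 0 0;-0.06 0 0 0 0 0;-0.06 0 0 0 0 0"

```text
t: 22.05
tool_pos: [0.5676, -0.0836, 0.0648]
tool_rot: [-2.461, 1.951, -0.01]
contact_force: [0.8, -3.2, 6.2]
opening: -0.0
```

Emit:
step_arm:
  increments: "-0.06 0 0 0 0 0;-0.06 0 0 0 0 0"

```text
t: 22.22
tool_pos: [0.5669, -0.0806, 0.0648]
tool_rot: [-2.461, 1.951, -0.01]
contact_force: [1.9, -3.2, 5.1]
opening: -0.0
```

```bash
python3 -c "
from h import *
st();shot('wrist','w13')
im=cv2.imread('pics/w13.png');cv2.imwrite('pics/w13b.png',cv2.resize(im,None,fx=1.5,fy=1.5,interpolation=cv2.INTER_CUBIC))"
```

```text
t 22.22 jig [[ -48.6 -110.4   64.8]] yawerr(x vs -y) -0.0009 zaxis [ 0.005 -0.003 -1.   ] Fjig [ 1.13 -3.59] 5.05 open -0.0
```

View pics/w13b.png

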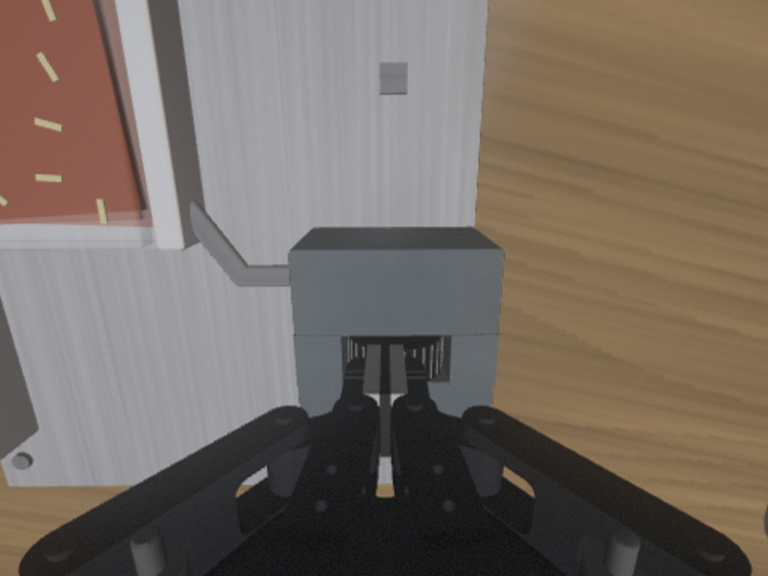

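The guide's offset from the housing is unchanged (135 px) while the wheel resists with about 4 N, so it's clamped. I'll lift off and retreat.

Emit:
step_arm:
  increments: "0 0 -0.1 0 0 0;0 0 -0.2 0 0 0;0 0 -0.6 0 0 0;-0.3 0 -0.9 0 0 0;-0.8 0.2 -0.9 0 0 0;-0.8 0.2 -0.9 0 0 0;-0.8 0.2 -0.7 0 0 0;-0.8 0.2 0 0 0 0;-0.4 0.2 0 0 0 0;0 0 0 0 0 0;0 0 0 0 0 0"

```text
t: 23.18
tool_pos: [0.5174, 0.0102, 0.1687]
tool_rot: [2.461, -1.95, -0.002]
contact_force: [0.6, 1.0, 0.0]
opening: 0.0003
```

```bash
python3 -c "
from h import *
st();shot('wrist','w14');shot('scene','s14')
im=cv2.imread('pics/w14.png');cv2.imwrite('pics/w14b.png',cv2.resize(im,None,fx=1.5,fy=1.5,interpolation=cv2.INTER_CUBIC))"
```

```text
t 23.18 jig [[-76.1 -10.7 168.7]] yawerr(x vs -y) -0.0003 zaxis [-0.002 -0.    -1.   ] Fjig [0.85 0.83] 0.02 open 0.0003
```

View pics/w14b.png

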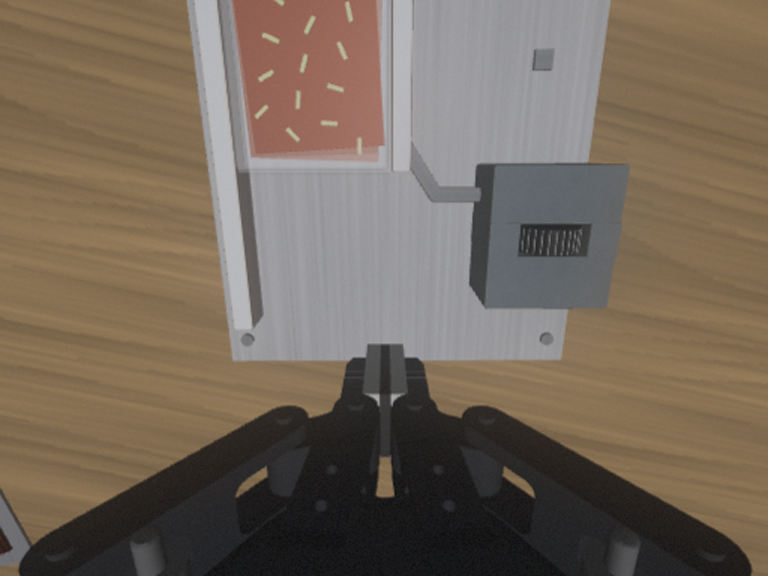

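View pics/s14.png

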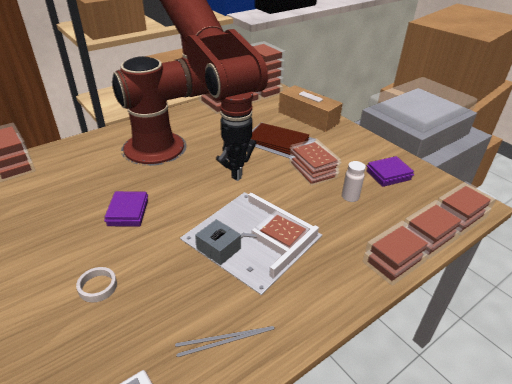

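Everything else looks untouched. I'll take one close look at the pack's front against the stop before handing in.

Emit:
step_arm:
  increments: "-0.3 -0.3 -0.3 0 0 0;-0.5 -0.7 -0.5 0 0 0;-0.5 -0.9 -0.5 0 0 0;0 -0.9 0 0 0 0;0 -0.9 0 0 0 0;0 -0.7 0 0 0 0;0 -0.3 0 0 0 0;0 0 0 0 0 0;0 0 0 0 0 0"

```text
t: 24.03
tool_pos: [0.6251, 0.0683, 0.2018]
tool_rot: [2.46, -1.952, -0.002]
contact_force: [-0.4, 0.5, -0.1]
opening: 0.0
```

```bash
python3 -c "
from h import *
st();shot('wrist','w15')
im=cv2.imread('pics/w15.png');cv2.imwrite('pics/w15b.png',cv2.resize(im,None,fx=1.5,fy=1.5,interpolation=cv2.INTER_CUBIC))"
```

```text
t 24.03 jig [[ 42.1  21.2 201.8]] yawerr(x vs -y) -0.0015 zaxis [-0.001 -0.    -1.   ] Fjig [-0.3   0.57] -0.12 open 0.0
```

View pics/w15b.png

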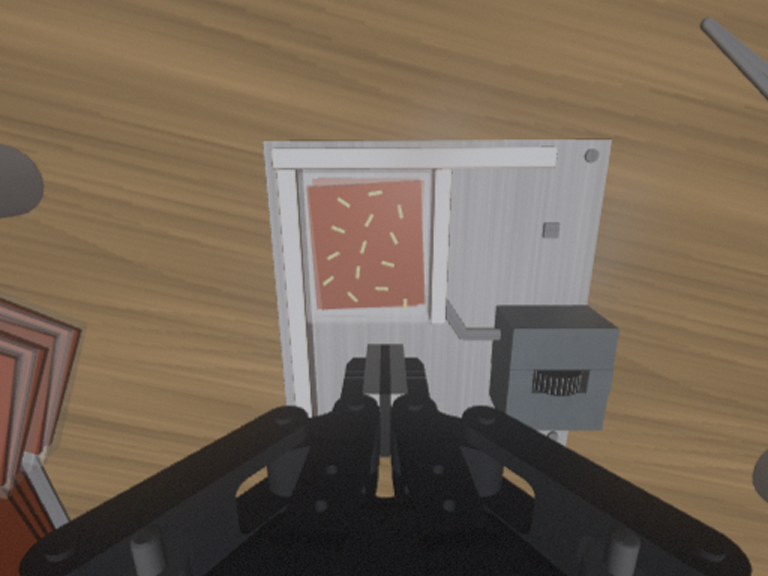

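```bash
python3 -c "
from h import *
im=cv2.imread('pics/w15.png')[90:225,175:310];cv2.imwrite('pics/w15c.png',cv2.resize(im,None,fx=4.4,fy=4.4,interpolation=cv2.INTER_CUBIC))"
```

```text
(no output)
```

View pics/w15c.png

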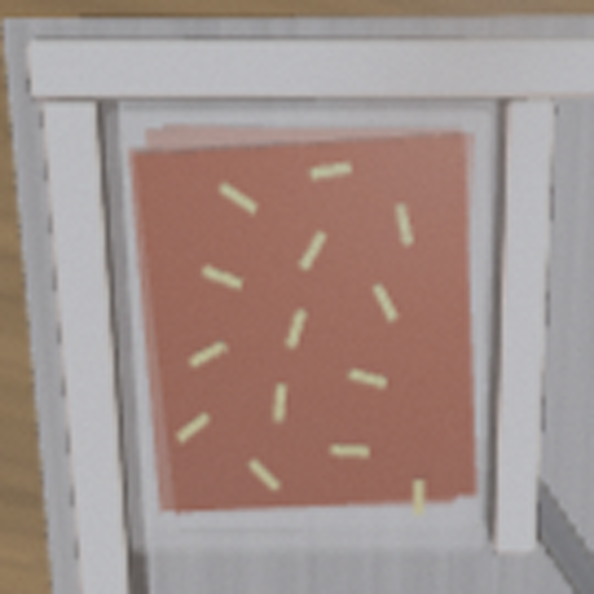

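The pack's front edge sits along the stop (crop row 100). Its rear edge, at row 550, is parallel and level with the guide's end at jig x −10, and both guides bound it. I'm handing in.

```bash
python3 -c "
from station import ctrl
print(ctrl.finish_job())"
```

```text
the job is handed in; nothing more can be done
None
```

The pack is home against the end stop and the sliding guide is closed on it. I handed the job in at about 24 s with the robot clear of everything.

**What I did:**
- **Pack:** I pushed it home with two half-open fingers until it stalled at about 5 N, exactly where home should be.
- **Wheel:** I felt its crown about 6 mm over the deck. Three light strokes (about 5–7 N) closed the guide, and a fourth and a firmer fifth (started at about 8 N) slipped without moving it. The wheel resisted those two with about 4 N.

**Last checks:**
- **Guide gap:** it measures about 100 mm, from jig y −16 to 83–85, which matches the pack's width.
- **Pack position:** its front edge lies along the stop and its rear edge is parallel, level with the guide's end. It lies flat.
- **Other things:** everything else in view looked untouched.

**Disagreements:**
- The guide face reads −16 to −17 mm against the expected −15 or so, close to the camera accuracy of about 2 mm.
- The pack's rear edge read −6 to −8 mm by ray casting against the expected −10. I blame a blurry clear edge, because the stall position and the last close view both say it is home.
- While I pushed the pack, there was a small upward force on the tool (up to 4 N). I never found its cause, and the pack lay flat once I let go.

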